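# Stopper the solvent flask, then hold the setting block hole-up

### The job

Put the white stopper fully home in the neck of the amber solvent flask and let go of it, leaving the flask upright. Then pick up the freshly rinsed square brass block, find by touch or sight which end has the blind hole, and turn it so that the hole faces straight up for its stone. Finish while still holding it like that in the air over the middle of the round perforated plate, about 20 cm above the bench, with the other tools left where they lie.

Things in the scene. Friction and masses are not known exactly. Their poses are not given: they have to be found in the camera images.
- flask: Loose amber glass conical flask, 0.3 kg, standing open on the bench at the left or the right. Height 105 mm, foot diameter 68 mm, straight neck 32 mm outside and 26 mm inside from 72 to 105 mm height. Origin: centre of its underside, z up through the neck.
- stopper: Loose white plastic stopper, 35 g, 58 mm tall, upright in its stand. From its tip: tapered plug 24 mm long (diameter 16 mm at the tip, 23 mm at the top), flange 34 mm wide and 5 mm thick, round grip knob of diameter 22 mm (29 to 58 mm up). Origin: centre of the tip, z up through the knob. Fully home the flange rests on the flask's rim, origin 81 mm above the flask's.
- stopper_stand: Fixed dark wooden block 56 x 56 x 30 mm with a through hole of 27 mm in which the stopper hangs by its flange, origin 6 mm above the bench. Origin: centre of its underside, z up.
- rest: Fixed dark wooden rest 34 x 20 x 20 mm with a green top, under the brass block, on the other side of the bench from the flask. Origin: centre of its underside; x along its 34 mm length.
- block: Loose square brass block 44 x 30 x 30 mm, about 0.26 kg, lying level on its rest, underside 20 mm above the bench and overhanging the rest all round. One 30 x 30 mm end has a dark round blind hole, 18 mm wide and 25 mm deep; the other is solid; it may face any way. Origin: centre of the block, x along the 44 mm length, out of the mouth of the hole.
- block_hole (a point): Centre of the mouth of the blind hole, on the end face 22 mm from the block's centre; axes as the block's (x points out of the hole).
- plate: Fixed round steel work plate with small dark perforations, diameter 90 mm, 18 mm high, in the middle of the bench. Origin: centre of its underside, z up.
- bur_block: Bystander: wooden block 50 x 80 x 24 mm with steel burs upright in it, 51 mm tall. Origin: centre of its underside.
- file: Bystander: file with a wooden handle lying flat, 220 mm long, 16 mm high. Origin: on the bench under the joint of blade and handle; x towards the blade tip.
- tweezers: Bystander: steel tweezers lying flat, 120 mm long, 8 mm high. Origin: centre, on the bench; x along them.
- tin: Bystander: round tin with a red lid, diameter 58 mm, 27 mm high. Origin: centre of its underside.
- pusher: Bystander: stone pusher standing on its wooden mushroom handle, foot diameter 38 mm, 84 mm tall. Origin: centre of its underside.
- gold_ring: Bystander: small gold-coloured finger ring lying flat, diameter 23 mm, 6 mm high. Origin: centre of its underside.

How it is judged:
By the outcome, as a careful person would: the job done as asked, in the order asked, and still so for the second after the job is handed in, while the arm keeps its last pose, push and grip.
It also fails if it takes over 54 s, if anything falls off the work surface, if the arm or the gripper's body presses on something with over 40 N, if the wrist force passes 120 N, or if a joint passes its speed limit or range.

### The arm

A 6-joint arm with a two-finger parallel gripper is mounted at the origin on the work surface. World frame = base frame: x ahead of the robot, y to its left, z up, the work surface at z = 0. Lengths are in m, angles in rad, forces in N, time in s.
With the tool pointing down it reaches from about 0.35 to 0.775 m from the base axis. Payload 5.5 kg.
Tool frame: the origin (TCP) lies midway between the tips of the shut fingers; the grasp point (between the pads) lies 19 mm behind it (env.hold_point_z is the distance from the TCP to the grasp point, in m); z points along the fingers, y is the line along which they close (so a half turn about z gives the same grasp; the last joint's range is limited). The gripper opens to 85 mm and grips with 20 to 120 N. Pads are 22 mm wide; open, the fingers measure 114 mm over their backs; the gripper's body (76 mm by 85 mm) begins 54 mm behind the grasp point. The pads swing forward as they close: fully open they stand 13 mm farther back than shut.
Start: joints at [1.048, 0.313, 0.046, 1.304, 0, 1.431], TCP at [0.215, 0.533, 0.231] pointing down, gripper open.
Joint ranges: [-2.76, 2.76], [-0.86, 1.69], [-1.03, 1.26], [-2.2, 2.34], [-1.47, 1.5], [-3.14, 3.14]. Speed limits (rad/s): [2.57, 2.57, 3.14, 3.14, 3.14, 3.14].

### API

Orientations are given as a unit quaternion [w, x, y, z].
In Python, from workcell import env, read_camera gives the robot as it stands. The module is installed in compiled form; this text tells all that it offers.
- The arm moves only by the tool carry_out, never from a script. Its argument "moves" is a list of rows, each an object of numbers: "tx", "ty", "tz": the shift along the world's x, y, z in cm; "wx", "wy", "wz": the turn, a rotation vector about the world's x, y, z in rad; "claw": the closure, from -1 (fully open) to 1 (shut). A call has 1 to 8 rows; each row shifts and turns the commanded pose from where the row before left it; what a row does not reach is not made up. A row lasts 1/8 s, in which the tool goes at most 62.5 mm and 10.7 degrees, less where a joint would pass 70% of its speed; a pose out of reach is approached as far as the arm can. A call is refused whole if a number of a shift passes 6.25 or a number of a turn 0.188, either way. A call with a gripper value outside its range is refused whole. The fingers move at their own pace and stop on an object; "newtons" is the grip in N (left out, the last holds). Time passes only in rows, so rows that do not move let the fingers close. It gives the time, the measured TCP pose, the force, the opening and the grip force at its end, in the units of the state.
- env.get_state(): the state, without advancing time (a new reading comes with each control period).
- read_camera(name): name is "scene" or "top" or "wrist"; returns a dict with "image" (420x560x3 uint8, blue, green, red), "z_map" (420x560 float32, m along the optical axis (not along the pixel's ray), 0 where there is no reading), "fx", "fy", "cx", "cy" (pixels), "camera_from_world" (4x4, takes a point from world to camera coordinates); the wrist camera has in their place "hand_eye" (4x4, takes a point from camera to tool coordinates, whose origin is the TCP and whose axes are the flange's). Camera axes: x right, y down, z forward; pixel columns grow to the right and rows downward; lengths in m; the calibration is good to about 2 mm. A picture is of the moment at which its call begins: read the wrist's pose just before it.
- env.hand_in(): hands the job in; it is judged then, once.
The state is a dict: "clock": time; "joint_pos": joint angles; "qvel": joint speeds; "tau": joint torques, N m; "tcp_pos": TCP position; "orientation": TCP orientation; "wrist_force": force on the tool from outside, world axes, zero at the start; "ft_torque": the same for the moment, N m; "finger_gap": finger opening in m; "grip_force": force on a finger pad.
Only numpy, scipy, OpenCV 4.12 (cv2) and the standard library are available. Lean on these libraries where they do the work, as an engineer would, in place of code of your own. Each camera call takes 0.05 s, during which the arm holds its last target. There are 200 camera calls.

## Working session

There is one attempt and no reset: what is moved stays moved. The work goes in short steps, Python scripts to look and compute and a tool call to move; the robot and the scene stay as the last step left them, time stands still between calls to the robot, and variables do not carry over. Pictures are saved under pics/ and viewed, at most 10 in all, crops included, and the job is handed in when it is done.

Besides the shell and the picture viewer there is one more tool, called as name(argument=value, ...) on one line, values as JSON. carry_out: Moves the arm, as the interface text tells. Its arguments: {"type":"object","properties":{"moves":{"type":"array","items":{"type":"object","properties":{"tx":{"type":"number"},"ty":{"type":"number"},"tz":{"type":"number"},"wx":{"type":"number"},"wy":{"type":"number"},"wz":{"type":"number"},"claw":{"type":"number"}}}},"newtons":{"type":"number"}},"required":["moves"]}

```bash
mkdir -p pics
cat > h.py <<'E'
import numpy as np, cv2
from workcell import env, read_camera
def snap(n,f=None):
    c=read_camera(n)
    if f: cv2.imwrite('pics/'+f,c['image'])
    return c
def world(c,T_wc=None):
    z=c['z_map'];h,w=z.shape;u,v=np.meshgrid(np.arange(w),np.arange(h))
    p=np.stack([(u-c['cx'])/c['fx']*z,(v-c['cy'])/c['fy']*z,z],-1)
    T=np.linalg.inv(c['camera_from_world']) if T_wc is None else T_wc
    return p@T[:3,:3].T+T[:3,3]
def R(q):
    from scipy.spatial.transform import Rotation as Ro
    return Ro.from_quat([q[1],q[2],q[3],q[0]]).as_matrix()
def wristT(s,c):
    T=np.eye(4);T[:3,:3]=R(s['orientation']);T[:3,3]=s['tcp_pos'];return T@c['hand_eye']
E
python3 - <<'E'
from h import *
s=env.get_state();print(s)
for n in('top','scene'):
    c=snap(n,n+'0.png');np.savez(n+'0.npz',**c);print(n,np.linalg.inv(c['camera_from_world']).round(3),c['fx'])
E
```

```text
{'clock': 0.0, 'joint_pos': array([ 1.04832536e+00,  3.13543248e-01,  4.50259000e-02,  1.30436123e+00,
       -2.40442452e-04,  1.43114640e+00]), 'qvel': array([ 0.0014008 , -0.00089626, -0.00011726, -0.00161349,  0.00162703,
        0.0002121 ]), 'tau': array([ 1.81501717e-01, -4.68980813e+01,  2.97974342e+01, -5.75277340e-01,
        9.86490562e-02,  3.66604922e-02]), 'tcp_pos': array([0.21447022, 0.53261134, 0.23068871]), 'orientation': array([-2.24720268e-04,  1.90243618e-01,  9.81736353e-01, -1.02366629e-03]), 'wrist_force': array([ 0.35920284, -1.34235358,  0.57259289]), 'ft_torque': array([-0.03929036, -0.03984532, -0.05652955]), 'grip_force': 0.0, 'finger_gap': 0.08568299730779927}
top [[ 0.028 -0.995  0.093  0.484]
 [-0.999 -0.026  0.023  0.069]
 [-0.02  -0.094 -0.995  1.015]
 [ 0.     0.     0.     1.   ]] 392.4419675822396
scene [[-0.324  0.562 -0.761  1.286]
 [ 0.946  0.18  -0.27   0.354]
 [-0.015 -0.807 -0.59   0.632]
 [ 0.     0.     0.     1.   ]] 398.47532196753156
```

View pics/top0.png

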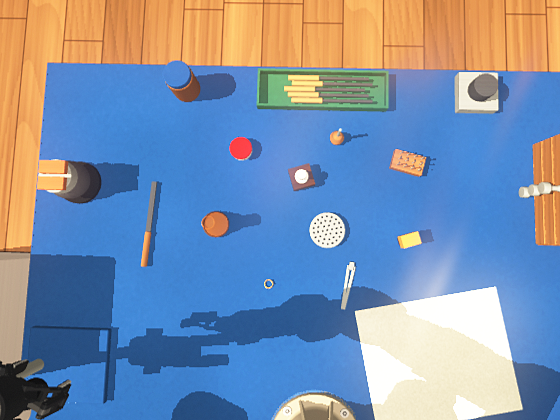

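View pics/scene0.png

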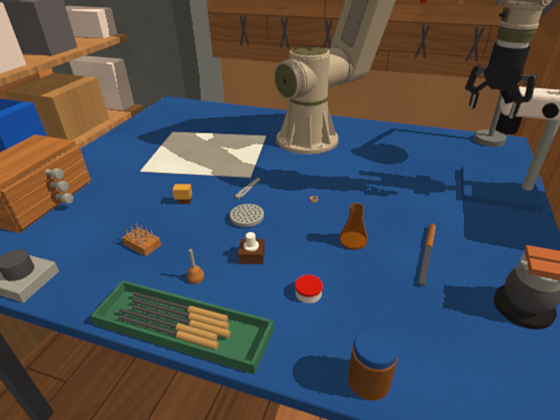

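The top view shows the stopper at (302,176), flask (215,224), plate (327,230) and block (410,240). In the scene view the stopper is at (251,243), the flask at (355,225) and the block at (182,193).

```bash
cat > m.py <<'E'
from h import *
for n,boxes in (('top',dict(stop=(285,160,320,195),flask=(195,205,235,242),block=(392,225,430,255),plate=(305,208,350,252))),('scene',dict(stop=(235,228,268,265),flask=(335,200,372,250),block=(170,182,195,205),plate=(225,200,270,230)))):
    c=dict(np.load(n+'0.npz'));P=world(c);hsv=cv2.cvtColor(c['image'],cv2.COLOR_BGR2HSV)
    T=np.linalg.inv(c['camera_from_world'])
    for k,(a,b,d,e) in boxes.items():
        p=P[b:e,a:d].reshape(-1,3);H=hsv[b:e,a:d].reshape(-1,3)
        z=p[:,2]
        print(n,k,'zmax',np.sort(z)[-3:].round(4))
        if k=='stop': m=(z>.048)
        elif k=='flask': m=(z>.085)
        elif k=='block': m=z>.045
        else: m=(z>.012)
        q=p[m];
        if len(q)<4: continue
        print('   n',m.sum(),'mean',q.mean(0).round(4),'mid',((q.max(0)+q.min(0))/2).round(4),'ext',np.ptp(q,axis=0).round(4))
        if k=='block':
            r=cv2.minAreaRect((q[:,:2]*1000).astype(np.float32));print('   rect mm',r)
# white / knob by colour from both views
E
python3 m.py
```

```text
top stop zmax [1.0146 1.0146 1.0146]
   n 71 mean [0.6313 0.051  0.1567] mid [0.5707 0.0541 0.534 ] ext [0.1735 0.0289 0.9612]
top flask zmax [1.0146 1.0146 1.0146]
   n 97 mean [0.5194 0.2502 0.1663] mid [0.5111 0.1745 0.5499] ext [0.0545 0.2119 0.9293]
top block zmax [1.0146 1.0146 1.0146]
   n 235 mean [ 0.4959 -0.2163  0.062 ] mid [ 0.4961 -0.0874  0.53  ] ext [0.0397 0.3119 0.9691]
   rect mm ((482.0841369628906, -88.10792541503906), (36.5557975769043, 311.2153625488281), 6.035801887512207)
top plate zmax [1.0146 1.0146 1.0146]
   n 993 mean [ 0.5148 -0.019   0.0237] mid [0.5149 0.0023 0.5133] ext [0.0891 0.1324 1.0025]
scene stop zmax [0.6323 0.6323 0.6323]
   n 106 mean [0.6974 0.0762 0.103 ] mid [0.9603 0.198  0.3405] ext [0.6505 0.3117 0.5836]
scene flask zmax [0.6323 0.6323 0.6323]
   n 189 mean [0.5389 0.2698 0.1092] mid [0.8945 0.303  0.3588] ext [0.7821 0.1016 0.547 ]
scene block zmax [0.0535 0.0537 0.6323]
   n 123 mean [ 0.5027 -0.2112  0.0547] mid [0.8804 0.0564 0.3387] ext [0.8103 0.5949 0.5871]
   rect mm ((888.516845703125, 53.10270690917969), (995.0443725585938, 47.590396881103516), 34.40470886230469)
scene plate zmax [0.6323 0.6323 0.6323]
   n 594 mean [ 0.5261 -0.0106  0.0256] mid [0.877  0.1458 0.3222] ext [0.817  0.4161 0.6202]
```

```bash
sed -i 's/        z=p\[:,2\]/        p=p[p[:,2]<.2];z=p[:,2]/' m.py; python3 m.py
```

```text
top stop zmax [0.0663 0.0669 0.0682]
   n 64 mean [0.6474 0.0491 0.0628] mid [0.6474 0.0496 0.0608] ext [0.02   0.0197 0.0148]
top flask zmax [0.1071 0.1071 0.1076]
   n 90 mean [0.5222 0.2644 0.1003] mid [0.5231 0.2647 0.0964] ext [0.0306 0.0315 0.0224]
top block zmax [0.0539 0.054  0.0544]
   n 232 mean [ 0.496  -0.22    0.0496] mid [ 0.4961 -0.2195  0.0499] ext [0.0397 0.0478 0.009 ]
   rect mm ((496.0054931640625, -220.55877685546875), (30.048803329467773, 44.50353240966797), 17.00921058654785)
top plate zmax [0.0226 0.0231 0.0234]
   n 987 mean [ 0.515  -0.0195  0.0177] mid [ 0.5149 -0.0194  0.0177] ext [0.0891 0.0889 0.0113]
scene stop zmax [0.0658 0.066  0.0663]
   n 98 mean [0.6494 0.0535 0.0598] mid [0.6467 0.0525 0.0575] ext [0.0232 0.0206 0.0177]
scene flask zmax [0.1067 0.107  0.1075]
   n 185 mean [0.5227 0.268  0.0979] mid [0.5201 0.2677 0.0964] ext [0.0333 0.031  0.0223]
scene block zmax [0.053  0.0535 0.0537]
   n 122 mean [ 0.4962 -0.2159  0.05  ] mid [ 0.4944 -0.217   0.0494] ext [0.0383 0.0481 0.0085]
   rect mm ((495.3620910644531, -216.99652099609375), (32.17744064331055, 44.41168212890625), 18.3438720703125)
scene plate zmax [0.0215 0.0215 0.0216]
   n 587 mean [ 0.5171 -0.0149  0.0184] mid [ 0.5134 -0.017   0.0169] ext [0.0897 0.0904 0.0095]
```

carry_out(moves=[{"claw": -1}], newtons=30)

```text
invalid input at $.moves[0]: expected keys tx, ty, tz, wx, wy, wz, claw
```

Both views agree to within 4 mm and match the given sizes:

| Object | Position (x, y) in m |
|---|---|
| Stopper | (0.647, 0.051) |
| Flask | (0.522, 0.266) |
| Block | (0.496, -0.219) |
| Plate | (0.515, -0.018) |

The block's long axis lies about 107° from x. I'm moving over the stopper now.

carry_out(moves=[{"tx": 4, "ty": -4.4, "tz": 0, "wx": 0, "wy": 0, "wz": 0, "claw": -1}, {"tx": 4, "ty": -4.4, "tz": 0, "wx": 0, "wy": 0, "wz": 0, "claw": -1}, {"tx": 4, "ty": -4.4, "tz": 0, "wx": 0, "wy": 0, "wz": 0, "claw": -1}, {"tx": 4, "ty": -4.4, "tz": 0, "wx": 0, "wy": 0, "wz": 0, "claw": -1}, {"tx": 4, "ty": -4.4, "tz": 0, "wx": 0, "wy": 0, "wz": 0, "claw": -1}, {"tx": 4, "ty": -4.4, "tz": 0, "wx": 0, "wy": 0, "wz": 0, "claw": -1}, {"tx": 4, "ty": -4.4, "tz": 0, "wx": 0, "wy": 0, "wz": 0, "claw": -1}, {"tx": 4, "ty": -4.4, "tz": 0, "wx": 0, "wy": 0, "wz": 0, "claw": -1}], newtons=30)

```text
clock: 1.1
tcp_pos: [0.5358, 0.1798, 0.2309]
orientation: [-0.0, 0.19, 0.982, 0.0]
wrist_force: [0.5, 2.0, -1.6]
finger_gap: 0.0856
grip_force: 0.0
```

Run:
```python
from h import *
c=dict(np.load('scene0.npz'));i=c['image'][170:270,130:330]
c2=dict(np.load('top0.npz'));j=c2['image'][205:275,380:450]
a=cv2.resize(i,None,fx=4,fy=4,interpolation=cv2.INTER_CUBIC);a=a[:400,:400]
b=cv2.resize(j,(400,400),interpolation=cv2.INTER_CUBIC)
cv2.imwrite('pics/blk.png',np.hstack([a,b]))
s=env.get_state();print(s['clock'],s['tcp_pos'],s['joint_pos'],s['orientation'])
```

```text
1.1 [0.53579456 0.17982065 0.2308716 ] [1.81580897e-01 2.94330738e-01 1.89800531e-02 1.29578332e+00
 3.59743586e-04 5.64495047e-01] [-2.22779165e-04  1.90289572e-01  9.81727975e-01  1.05968845e-04]
```

View pics/blk.png

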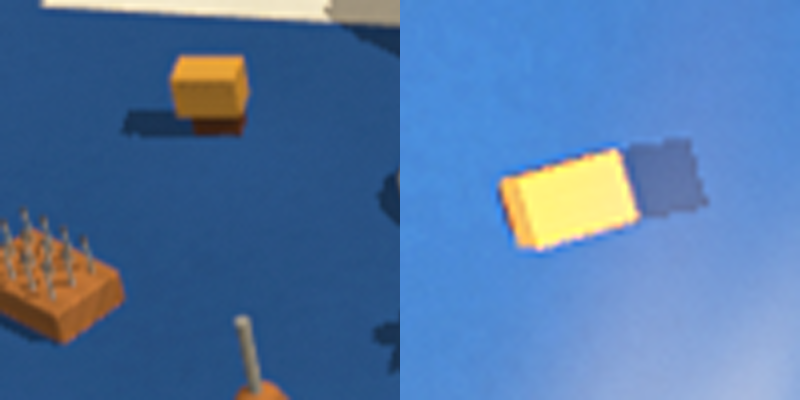

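The crop shows the block's +y end (left edge in the top view) as plain brass with no dark hole, so the hole is probably on the -y end. The wrist camera will confirm that later.

carry_out(moves=[{"tx": 3.7, "ty": -4.3, "tz": 0, "wx": 0, "wy": 0, "wz": 0, "claw": -1}, {"tx": 3.7, "ty": -4.3, "tz": -1, "wx": 0, "wy": 0, "wz": 0, "claw": -1}, {"tx": 3.7, "ty": -4.3, "tz": -3, "wx": 0, "wy": 0, "wz": 0, "claw": -1}, {"tx": 0, "ty": 0, "tz": -3, "wx": 0, "wy": 0, "wz": 0, "claw": -1}, {"tx": 0, "ty": 0, "tz": 0, "wx": 0, "wy": 0, "wz": 0, "claw": -1}])

```text
clock: 1.72
tcp_pos: [0.6427, 0.0529, 0.1583]
orientation: [-0.004, 0.191, 0.982, -0.0]
wrist_force: [-0.3, 1.7, -2.1]
finger_gap: 0.0855
grip_force: 0.0
```

Run:
```python
from h import *
s=env.get_state();c=snap('wrist','w1.png');np.savez('w1.npz',**c);print(s['tcp_pos'],c['hand_eye'].round(3))
T=wristT(s,c);P=world(c,T);h=cv2.cvtColor(c['image'],cv2.COLOR_BGR2HSV)
m=(c['z_map']>.01)&(P[...,2]>.045)&(P[...,2]<.075)&(abs(P[...,0]-.647)<.05)&(abs(P[...,1]-.05)<.05)&(h[...,1]<90)
q=P[m];print(m.sum(),q.mean(0),(q.max(0)+q.min(0))/2,np.ptp(q,axis=0))
```

```text
[0.64273169 0.05288841 0.15832749] [[ 0.001 -0.944 -0.329  0.085]
 [ 1.     0.001 -0.     0.001]
 [ 0.    -0.329  0.944 -0.142]
 [ 0.     0.     0.     1.   ]]
899 [0.64403925 0.05099653 0.06134437] [0.64579439 0.05015271 0.05552492] [0.02154727 0.02157929 0.02070472]
```

View pics/w1.png

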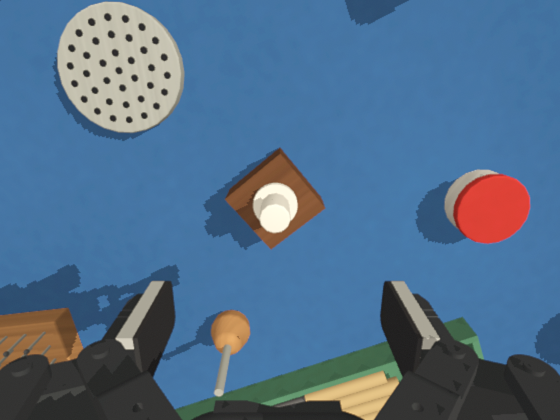

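The wrist view shows the stopper upright in its stand at (275,207), with its knob at about (0.6455, 0.0505) and clear space for both fingers. I'm descending to grasp it.

carry_out(moves=[{"tx": 0.3, "ty": -0.2, "tz": -3, "wx": 0, "wy": 0, "wz": 0, "claw": -1}, {"tx": 0, "ty": 0, "tz": -3.5, "wx": 0, "wy": 0, "wz": 0, "claw": -1}, {"tx": 0, "ty": 0, "tz": -3, "wx": 0, "wy": 0, "wz": 0, "claw": -1}, {"tx": 0, "ty": 0, "tz": -2.4, "wx": 0, "wy": 0, "wz": 0, "claw": -1}, {"tx": 0, "ty": 0, "tz": 0, "wx": 0, "wy": 0, "wz": 0, "claw": -1}])

```text
clock: 2.4
tcp_pos: [0.6468, 0.0526, 0.0429]
orientation: [-0.001, 0.19, 0.982, -0.0]
wrist_force: [0.9, 1.2, -1.5]
finger_gap: 0.0856
grip_force: 0.0
```

carry_out(moves=[{"tx": -0.1, "ty": -0.2, "tz": -0.4, "wx": 0, "wy": 0, "wz": 0, "claw": -1}, {"tx": 0, "ty": 0, "tz": 0, "wx": 0, "wy": 0, "wz": 0, "claw": 0.2}, {"tx": 0, "ty": 0, "tz": 0, "wx": 0, "wy": 0, "wz": 0, "claw": 1}, {"tx": 0, "ty": 0, "tz": 0, "wx": 0, "wy": 0, "wz": 0, "claw": 1}, {"tx": 0, "ty": 0, "tz": 0, "wx": 0, "wy": 0, "wz": 0, "claw": 1}, {"tx": 0, "ty": 0, "tz": 0, "wx": 0, "wy": 0, "wz": 0, "claw": 1}], newtons=30)

```text
clock: 3.15
tcp_pos: [0.6472, 0.0495, 0.0396]
orientation: [0.0, 0.19, 0.982, 0.0]
wrist_force: [-0.8, 1.8, 2.0]
finger_gap: 0.021
grip_force: 29.3
```

carry_out(moves=[{"tx": 0, "ty": 0, "tz": 3, "wx": 0, "wy": 0, "wz": 0, "claw": 1}, {"tx": 0, "ty": 0, "tz": 5, "wx": 0, "wy": 0, "wz": 0, "claw": 1}, {"tx": 0, "ty": 0, "tz": 5, "wx": 0, "wy": 0, "wz": 0, "claw": 1}, {"tx": -2.5, "ty": 4.3, "tz": 0, "wx": 0, "wy": 0, "wz": 0, "claw": 1}, {"tx": -2.5, "ty": 4.3, "tz": 0, "wx": 0, "wy": 0, "wz": 0, "claw": 1}, {"tx": -2.5, "ty": 4.3, "tz": 0, "wx": 0, "wy": 0, "wz": 0, "claw": 1}, {"tx": -2.5, "ty": 4.3, "tz": 0, "wx": 0, "wy": 0, "wz": 0, "claw": 1}])

```text
clock: 4.03
tcp_pos: [0.5458, 0.2227, 0.1689]
orientation: [-0.0, 0.19, 0.982, 0.0]
wrist_force: [0.9, 1.7, -1.8]
finger_gap: 0.0208
grip_force: 29.4
```

carry_out(moves=[{"tx": 0, "ty": 0, "tz": 0, "wx": 0, "wy": 0, "wz": 0, "claw": 1}, {"tx": 0, "ty": 0, "tz": 0, "wx": 0, "wy": 0, "wz": 0, "claw": 1}])

```text
clock: 4.28
tcp_pos: [0.5467, 0.2217, 0.169]
orientation: [0.0, 0.19, 0.982, -0.0]
wrist_force: [0.3, 1.7, -2.9]
finger_gap: 0.0211
grip_force: 29.4
```

Run:
```python
from h import *
s=env.get_state();c=snap('wrist','w2.png');np.savez('w2.npz',**c);print(s['tcp_pos'])
T=wristT(s,c);P=world(c,T);h=cv2.cvtColor(c['image'],cv2.COLOR_BGR2HSV)
near=(c['z_map']>.01)&(abs(P[...,0]-.522)<.06)&(abs(P[...,1]-.266)<.06)
m=near&(P[...,2]>.1)&(P[...,2]<.110)&(h[...,1]>100)
q=P[m];print(m.sum(),q.mean(0),(q.max(0)+q.min(0))/2,np.ptp(q,axis=0))
m=near&(P[...,2]>.11)&(h[...,1]<80)&(h[...,2]>100);q=P[m];print('stopper',m.sum(),q.min(0),q.max(0))
```

```text
[0.54673428 0.221714   0.16896517]
912 [0.5197282  0.26629484 0.10411378] [0.5201623  0.26599771 0.10344814] [0.03155578 0.03117135 0.00681209]
stopper 6406 [0.52870625 0.20732326 0.13445085] [0.56135293 0.24267567 0.213076  ]
```

View pics/w2.png

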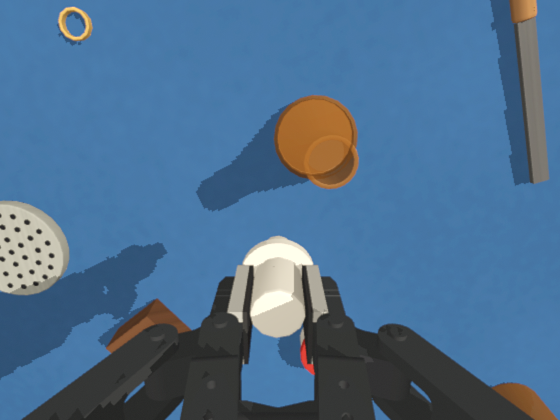

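The picture shows the flask neck at (330,162), which is (0.5205, 0.266). The stopper is held upright at (277,290). I'll fit its flange in the same view to get the offset to the neck.

Run:
```python
from h import *
from scipy.optimize import least_squares
s=env.get_state();c=dict(np.load('w2.npz'))
P=world(c,wristT(s,c));h=cv2.cvtColor(c['image'],cv2.COLOR_BGR2HSV)
sm=(c['z_map']>.01)&(h[...,1]<80)&(h[...,2]>100);sm[:, :235]=0;sm[:,322:]=0;sm[:228]=0;sm[340:]=0
Q=P[sm]
for lo,hi in((.13,.14),(.14,.15),(.15,.156),(.156,.161),(.161,.166)):
    q=Q[(Q[:,2]>lo)&(Q[:,2]<hi)]
    print(lo,len(q),q.min(0) if len(q) else '',q.max(0) if len(q) else '')
def fit(q,r):
    f=lambda p:np.hypot(q[:,0]-p[0],q[:,1]-p[1])-r
    return least_squares(f,[.546,.222],loss='soft_l1',f_scale=.001)
q=Q[(Q[:,2]>.158)&(Q[:,2]<.1625)];r=fit(q,.017);print('flange',r.x,np.abs(r.fun).mean())
u,v=np.meshgrid(np.arange(560),np.arange(420))
q=Q[(Q[:,2]>.19)&(Q[:,2]<.2)];print('knob top', q.mean(0) if len(q) else '')
q=Q[(Q[:,2]>.168)&(Q[:,2]<.19)];r=fit(q,.011) if len(q)>5 else None;print('knob',r and (r.x,np.abs(r.fun).mean(),len(q)),Q[:,2].max())
f=(c['z_map']>.01)&(h[...,1]>100)&(P[...,2]>.1)&(P[...,2]<.11)&(abs(P[...,0]-.522)<.03)&(abs(P[...,1]-.266)<.03)
print(cv2.minEnclosingCircle((P[f][:,:2]*1000).astype(np.float32)))
```

```text
0.13 40 [0.53804931 0.2198891  0.13445683] [0.54286553 0.22917294 0.13995208]
0.14 3 [0.53869911 0.22520822 0.14007948] [0.53898484 0.22674086 0.14077011]
0.15 0  
0.156 94 [0.52938626 0.20943521 0.15815572] [0.5474719  0.23918203 0.1609942 ]
0.161 1196 [0.52910888 0.21001657 0.16101109] [0.55073521 0.23922517 0.16596548]
flange [0.54679624 0.22222125] 0.0001783121798735898
knob top [0.54427098 0.2233197  0.19312544]
knob (array([0.54664775, 0.22232412]), np.float64(0.002333236478350833), 1854) 0.21308072487193536
((520.6597290039062, 265.86175537109375), 15.997010231018066)
```

carry_out(moves=[{"tx": -1.3, "ty": 2.2, "tz": 0, "wx": 0, "wy": 0, "wz": 0, "claw": 1}, {"tx": -1.3, "ty": 2.2, "tz": 0, "wx": 0, "wy": 0, "wz": 0, "claw": 1}, {"tx": 0, "ty": 0, "tz": 0, "wx": 0, "wy": 0, "wz": 0, "claw": 1}, {"tx": 0, "ty": 0, "tz": -1.5, "wx": 0, "wy": 0, "wz": 0, "claw": 1}, {"tx": 0, "ty": 0, "tz": -1, "wx": 0, "wy": 0, "wz": 0, "claw": 1}, {"tx": 0, "ty": 0, "tz": 0, "wx": 0, "wy": 0, "wz": 0, "claw": 1}])

```text
clock: 5.08
tcp_pos: [0.5201, 0.2645, 0.1423]
orientation: [-0.001, 0.191, 0.982, -0.001]
wrist_force: [-0.1, 2.7, -1.1]
finger_gap: 0.0207
grip_force: 29.5
```

carry_out(moves=[{"tx": 0, "ty": 0.1, "tz": -0.8, "wx": 0, "wy": 0, "wz": 0, "claw": 1}, {"tx": 0, "ty": 0, "tz": -0.6, "wx": 0, "wy": 0, "wz": 0, "claw": 1}, {"tx": 0, "ty": 0, "tz": -0.4, "wx": 0, "wy": 0, "wz": 0, "claw": 1}, {"tx": 0, "ty": 0, "tz": -0.4, "wx": 0, "wy": 0, "wz": 0, "claw": 1}, {"tx": 0, "ty": 0, "tz": 0, "wx": 0, "wy": 0, "wz": 0, "claw": 1}])

```text
clock: 5.7
tcp_pos: [0.5206, 0.2665, 0.1218]
orientation: [-0.0, 0.19, 0.982, -0.0]
wrist_force: [0.8, 1.3, -1.2]
finger_gap: 0.0209
grip_force: 29.5
```

Force is still flat, so the plug is inside the neck. I'm taking it down the last 6 mm.

carry_out(moves=[{"tx": 0, "ty": -0.1, "tz": -0.3, "wx": 0, "wy": 0, "wz": 0, "claw": 1}, {"tx": 0, "ty": 0, "tz": -0.2, "wx": 0, "wy": 0, "wz": 0, "claw": 1}, {"tx": 0, "ty": 0, "tz": -0.1, "wx": 0, "wy": 0, "wz": 0, "claw": 1}, {"tx": 0, "ty": 0, "tz": 0, "wx": 0, "wy": 0, "wz": 0, "claw": 1}])

```text
clock: 6.2
tcp_pos: [0.5208, 0.2655, 0.116]
orientation: [-0.0, 0.19, 0.982, 0.0]
wrist_force: [0.3, 1.4, -2.2]
finger_gap: 0.0206
grip_force: 29.5
```

carry_out(moves=[{"tx": 0, "ty": 0, "tz": -0.1, "wx": 0, "wy": 0, "wz": 0, "claw": 1}, {"tx": 0, "ty": 0, "tz": -0.1, "wx": 0, "wy": 0, "wz": 0, "claw": 1}, {"tx": 0, "ty": 0, "tz": 0, "wx": 0, "wy": 0, "wz": 0, "claw": 1}])

```text
clock: 6.58
tcp_pos: [0.521, 0.2656, 0.1146]
orientation: [0.0, 0.19, 0.982, 0.0]
wrist_force: [-1.0, 2.3, 1.3]
finger_gap: 0.0213
grip_force: 29.7
```

carry_out(moves=[{"tx": 0, "ty": 0, "tz": -0.1, "wx": 0, "wy": 0, "wz": 0, "claw": 1}, {"tx": 0, "ty": 0, "tz": 0, "wx": 0, "wy": 0, "wz": 0, "claw": 1}])

```text
clock: 6.82
tcp_pos: [0.5212, 0.2656, 0.1145]
orientation: [0.001, 0.19, 0.982, 0.0]
wrist_force: [-1.9, -0.1, 7.4]
finger_gap: 0.021
grip_force: 30.3
```

The wrist force rose to 7 N, so the flange is on the rim. I'll ease off, release and rise.

carry_out(moves=[{"tx": 0, "ty": 0, "tz": 0.1, "wx": 0, "wy": 0, "wz": 0, "claw": 1}, {"tx": 0, "ty": 0, "tz": 0, "wx": 0, "wy": 0, "wz": 0, "claw": 0.3}, {"tx": 0, "ty": 0, "tz": 0, "wx": 0, "wy": 0, "wz": 0, "claw": -0.3}, {"tx": 0, "ty": 0, "tz": 0, "wx": 0, "wy": 0, "wz": 0, "claw": -1}, {"tx": 0, "ty": 0, "tz": 0, "wx": 0, "wy": 0, "wz": 0, "claw": -1}, {"tx": 0, "ty": 0, "tz": 4, "wx": 0, "wy": 0, "wz": 0, "claw": -1}, {"tx": 0, "ty": 0, "tz": 6, "wx": 0, "wy": 0, "wz": 0, "claw": -1}, {"tx": 0, "ty": -4, "tz": 3, "wx": 0, "wy": 0, "wz": 0, "claw": -1}])

```text
clock: 7.82
tcp_pos: [0.522, 0.2271, 0.2473]
orientation: [0.002, 0.188, 0.982, 0.001]
wrist_force: [-0.6, 1.7, -2.4]
finger_gap: 0.0854
grip_force: 0.0
```

Run:
```python
from h import *
s=env.get_state();c=snap('wrist','w3.png')
P=world(c,wristT(s,c));h=cv2.cvtColor(c['image'],cv2.COLOR_BGR2HSV)
near=(c['z_map']>.01)&(abs(P[...,0]-.521)<.04)&(abs(P[...,1]-.266)<.04)&(h[...,1]<80)&(h[...,2]>100)
Q=P[near];print(len(Q),Q[:,2].max())
for lo,hi in((.10,.106),(.106,.112),(.134,.145)):
    q=Q[(Q[:,2]>lo)&(Q[:,2]<hi)];print(lo,len(q),q.mean(0) if len(q) else '',np.ptp(q,axis=0) if len(q) else '')
print(s['joint_pos'])
```

```text
2677 0.30401209299465926
0.1 10 [0.50572727 0.26414708 0.10501165] [0.00619969 0.02238321 0.0018694 ]
0.106 643 [0.51419451 0.26643585 0.10959403] [0.03010302 0.03350316 0.00589517]
0.134 708 [0.51943524 0.26673033 0.13845477] [0.02138515 0.02124126 0.00647229]
[2.69164036e-01 2.94052297e-01 5.87101887e-02 1.33056419e+00
 4.82900038e-04 6.48323353e-01]
```

carry_out(moves=[{"tx": 0, "ty": -6, "tz": 0, "wx": 0, "wy": 0, "wz": 0, "claw": -1}, {"tx": 0, "ty": -6, "tz": 0, "wx": 0, "wy": 0, "wz": 0, "claw": -1}, {"tx": 0, "ty": -6, "tz": 0, "wx": 0, "wy": 0, "wz": 0, "claw": -1}, {"tx": 0, "ty": -6, "tz": 0, "wx": 0, "wy": 0, "wz": 0, "claw": -1}, {"tx": 0, "ty": -5, "tz": 0, "wx": 0, "wy": 0, "wz": 0, "claw": -1}, {"tx": 0, "ty": 0, "tz": 0, "wx": 0, "wy": 0, "wz": 0, "claw": -1}])

```text
clock: 8.62
tcp_pos: [0.5208, -0.0676, 0.2437]
orientation: [-0.0, 0.193, 0.981, -0.0]
wrist_force: [-0.4, 1.2, -2.4]
finger_gap: 0.0855
grip_force: 0.0
```

Run:
```python
from h import *
s=env.get_state();c=snap('wrist','w4.png');np.savez('w4.npz',**c);print(s['clock'],s['tcp_pos'],s['orientation'],s['joint_pos'])
```

```text
8.625 [ 0.5207772  -0.06761012  0.24370456] [-1.81381961e-05  1.93054304e-01  9.81188061e-01 -1.55596784e-04] [-2.81855764e-01  2.12858996e-01 -5.70250926e-02  1.30092116e+00
 -3.13173905e-04  1.06692366e-01]
```

View pics/w4.png

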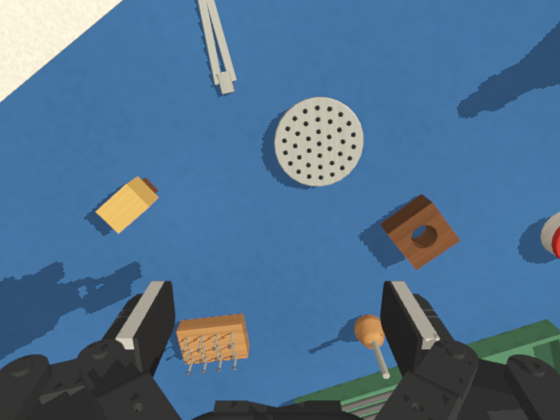

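The depth reading puts the knob top at 138.5 mm (139 mm expected), so the stopper is home. In this view the block is at (127,205) and a dark patch shows at its +y end around (150,186). I'm enlarging that.

Run:
```python
from h import *
c=dict(np.load('w4.npz'));i=c['image'][165:245,80:180]
cv2.imwrite('pics/w4c.png',cv2.resize(i,None,fx=6,fy=6,interpolation=cv2.INTER_CUBIC))
s=env.get_state();P=world(c,wristT(s,c))
for k in range(-6,7,2): print([ (P[186+k,150+d].round(3).tolist(),c['image'][186+k,150+d].tolist()) for d in (-4,2,)])
m=(c['z_map']>.01)&(P[...,2]>.046)&(P[...,2]<.056)&(abs(P[...,0]-.496)<.05)&(abs(P[...,1]+.219)<.05)
print(P[m].mean(0),cv2.minAreaRect((P[m][:,:2]*1000).astype(np.float32)))
```

```text
[([0.482, -0.202, 0.004], [43, 70, 111]), ([0.485, -0.198, -0.0], [166, 119, 71])]
[([0.484, -0.201, 0.009], [46, 71, 114]), ([0.487, -0.199, 0.001], [166, 118, 70])]
[([0.485, -0.2, 0.013], [57, 102, 142]), ([0.489, -0.199, 0.002], [106, 89, 102])]
[([0.486, -0.197, 0.022], [86, 162, 203]), ([0.49, -0.199, 0.005], [46, 73, 116])]
[([0.487, -0.197, 0.026], [87, 163, 203]), ([0.492, -0.199, 0.009], [46, 72, 111])]
[([0.489, -0.196, 0.029], [86, 161, 203]), ([0.493, -0.198, 0.012], [56, 101, 142])]
[([0.49, -0.196, 0.032], [85, 161, 202]), ([0.494, -0.194, 0.023], [85, 163, 204])]
[ 0.49368023 -0.21651029  0.04956562] ((494.1905517578125, -217.58558654785156), (29.952251434326172, 45.64143371582031), 17.402381896972656)
```

View pics/w4c.png

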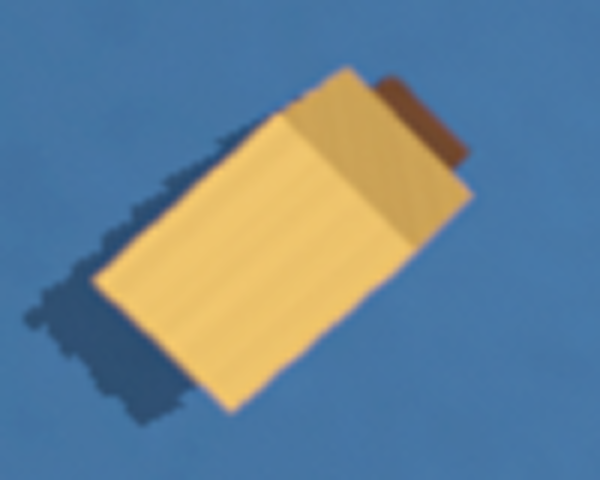

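The enlarged crop shows the +y end face complete and plain brass, so the hole is in the -y end, pointing along about (0.29, -0.956). Before grasping I'll test that the arm can reach a pitched-up hold over the plate.

carry_out(moves=[{"tx": 0.2, "ty": 1, "tz": -1, "wx": 0, "wy": -0.18, "wz": 0, "claw": -1}, {"tx": 0.2, "ty": 1, "tz": -1, "wx": 0, "wy": -0.18, "wz": 0, "claw": -1}, {"tx": 0.2, "ty": 1, "tz": -1, "wx": 0, "wy": -0.18, "wz": 0, "claw": -1}, {"tx": 0.2, "ty": 1, "tz": -1, "wx": 0, "wy": -0.18, "wz": 0, "claw": -1}, {"tx": 0.2, "ty": 1, "tz": -1, "wx": 0, "wy": -0.18, "wz": 0, "claw": -1}, {"tx": 0, "ty": 0, "tz": 0, "wx": 0, "wy": 0, "wz": 0, "claw": -1}, {"tx": 0, "ty": 0, "tz": 0, "wx": 0, "wy": 0, "wz": 0, "claw": -1}])

```text
clock: 9.55
tcp_pos: [0.538, -0.0159, 0.204]
orientation: [0.407, 0.172, 0.894, 0.081]
wrist_force: [-0.8, 1.2, -3.5]
finger_gap: 0.085
grip_force: 0.0
```

Run:
```python
from h import *
s=env.get_state();print(s['clock'],s['tcp_pos'],s['joint_pos'].round(3));print(R(s['orientation']).round(3))
```

```text
9.55 [ 0.53802586 -0.01588637  0.20399653] [-0.315 -0.276 -1.019 -0.002  0.24   0.172]
[[-0.61   0.242  0.755]
 [ 0.374  0.927  0.005]
 [-0.699  0.285 -0.656]]
```

```bash
cat > plan.py <<'E'
from h import *
from scipy.spatial.transform import Rotation as Ro
a=np.deg2rad(107.4);u=np.array([np.cos(a),np.sin(a),0]);Z=np.array([0,0,1.])
L=np.deg2rad(45);d=np.sin(L)*u-np.cos(L)*Z
y=np.cross(-Z,u);x=np.cross(y,d);Rt=np.stack([x,y,d],1)
g=np.array([.495,-.218,.035]);t=g+.019*d
s=env.get_state();Rc=R(s['orientation'])
print('d',d,'target',t,'standoff',t-.12*d)
print('rotvec to go',Ro.from_matrix(Rt@Rc.T).as_rotvec(),'pos to go cm',(t-.12*d-s['tcp_pos'])*100,'to target',(t-s['tcp_pos'])*100,s['joint_pos'].round(3))
E
python3 plan.py
```

```text
d [-0.21145377  0.67474981 -0.70710678] target [ 0.49098238 -0.20517975  0.02156497] standoff [ 0.51635683 -0.28614973  0.10641778]
rotvec to go [ 0.94791092  1.32454872 -0.5522068 ] pos to go cm [ -2.16690318 -27.02633623  -9.75787423] to target [ -4.70434844 -18.92933854 -18.2431556 ] [-0.315 -0.276 -1.019 -0.002  0.24   0.172]
```

carry_out(moves=[{"tx": -0.2, "ty": -3.3, "tz": 0, "wx": 0.095, "wy": 0.132, "wz": -0.055, "claw": -1}, {"tx": -0.2, "ty": -3.3, "tz": 0, "wx": 0.095, "wy": 0.132, "wz": -0.055, "claw": -1}, {"tx": -0.2, "ty": -3.3, "tz": 0, "wx": 0.095, "wy": 0.132, "wz": -0.055, "claw": -1}, {"tx": -0.2, "ty": -3.3, "tz": 0, "wx": 0.095, "wy": 0.132, "wz": -0.055, "claw": -1}, {"tx": -0.2, "ty": -3.3, "tz": 0, "wx": 0.095, "wy": 0.132, "wz": -0.055, "claw": -1}, {"tx": -0.2, "ty": -3.3, "tz": 0, "wx": 0.095, "wy": 0.132, "wz": -0.055, "claw": -1}, {"tx": -0.2, "ty": -3.3, "tz": 0, "wx": 0.095, "wy": 0.132, "wz": -0.055, "claw": -1}, {"tx": -0.2, "ty": -3.3, "tz": 0, "wx": 0.095, "wy": 0.132, "wz": -0.055, "claw": -1}])

```text
clock: 10.55
tcp_pos: [0.5231, -0.2814, 0.2057]
orientation: [-0.167, 0.498, 0.825, 0.209]
wrist_force: [1.3, 1.2, -1.4]
finger_gap: 0.085
grip_force: 0.0
```

carry_out(moves=[{"tx": 0, "ty": -0.6, "tz": 0, "wx": 0.095, "wy": 0.132, "wz": -0.055, "claw": -1}, {"tx": 0, "ty": 0, "tz": 0, "wx": 0.095, "wy": 0.132, "wz": -0.055, "claw": -1}, {"tx": 0, "ty": 0, "tz": 0, "wx": 0, "wy": 0, "wz": 0, "claw": -1}])

```text
clock: 10.92
tcp_pos: [0.5231, -0.2877, 0.1958]
orientation: [-0.312, 0.546, 0.743, 0.228]
wrist_force: [-0.1, 2.2, -3.5]
finger_gap: 0.0855
grip_force: 0.0
```

```bash
python3 plan.py
```

```text
d [-0.21145377  0.67474981 -0.70710678] target [ 0.49098238 -0.20517975  0.02156497] standoff [ 0.51635683 -0.28614973  0.10641778]
rotvec to go [-7.14242980e-03 -5.50895459e-03 -6.22511194e-06] pos to go cm [-0.67554292  0.15017204 -8.93684476] to target [ -3.21298819   8.24716973 -17.42212613] [-0.801  1.026  0.911  2.194  0.324  0.341]
```

carry_out(moves=[{"tx": -0.2, "ty": 0, "tz": -3, "wx": 0, "wy": 0, "wz": 0, "claw": -1}, {"tx": -0.2, "ty": 0.1, "tz": -3, "wx": 0, "wy": 0, "wz": 0, "claw": -1}, {"tx": -0.2, "ty": 0, "tz": -3, "wx": 0, "wy": 0, "wz": 0, "claw": -1}, {"tx": 0, "ty": 0, "tz": 0, "wx": 0, "wy": 0, "wz": 0, "claw": -1}])

```text
clock: 11.42
tcp_pos: [0.5167, -0.2851, 0.1168]
orientation: [-0.305, 0.546, 0.746, 0.226]
wrist_force: [1.4, 2.5, -1.8]
finger_gap: 0.0855
grip_force: 0.0
```

```bash
python3 plan.py
```

```text
d [-0.21145377  0.67474981 -0.70710678] target [ 0.49098238 -0.20517975  0.02156497] standoff [ 0.51635683 -0.28614973  0.10641778]
rotvec to go [ 0.00467448  0.00662128 -0.00120944] pos to go cm [-0.03285666 -0.10907462 -1.03366497] to target [-2.57030193  7.98792307 -9.51894635] [-0.805  1.007  0.692  1.978  0.321  0.337]
```

carry_out(moves=[{"tx": -0.6, "ty": 2, "tz": -2.1, "wx": 0, "wy": 0, "wz": 0, "claw": -1}, {"tx": -0.6, "ty": 2, "tz": -2.1, "wx": 0, "wy": 0, "wz": 0, "claw": -1}, {"tx": -0.6, "ty": 2, "tz": -2.1, "wx": 0, "wy": 0, "wz": 0, "claw": -1}, {"tx": 0, "ty": 0, "tz": 0, "wx": 0, "wy": 0, "wz": 0, "claw": -1}, {"tx": 0, "ty": 0, "tz": 0, "wx": 0, "wy": 0, "wz": 0, "claw": -1}])

```text
clock: 12.05
tcp_pos: [0.5002, -0.227, 0.0552]
orientation: [-0.303, 0.547, 0.747, 0.226]
wrist_force: [0.8, 2.0, -0.7]
finger_gap: 0.0855
grip_force: 0.0
```

```bash
python3 plan.py
python3 - <<'E'
from h import *
s=env.get_state();c=snap('wrist','w5.png');np.savez('w5.npz',**c)
P=world(c,wristT(s,c));m=(c['z_map']>.01)&(P[...,2]>.046)&(P[...,2]<.054)&(abs(P[...,0]-.496)<.05)&(abs(P[...,1]+.219)<.05)
h=cv2.cvtColor(c['image'],cv2.COLOR_BGR2HSV);m&=(h[...,1]>110)&(h[...,0]<30)
print(m.sum(),P[m].mean(0),cv2.minAreaRect((P[m][:,:2]*1000).astype(np.float32)))
E
```

```text
d [-0.21145377  0.67474981 -0.70710678] target [ 0.49098238 -0.20517975  0.02156497] standoff [ 0.51635683 -0.28614973  0.10641778]
rotvec to go [ 0.0069338   0.00889336 -0.0001746 ] pos to go cm [ 1.61587899 -5.91639045  5.12041419] to target [-0.92156628  2.18060724 -3.36486719] [-0.765  0.929  0.377  1.727  0.348  0.37 ]
5933 [ 0.49457498 -0.2213939   0.04976655] ((494.0938720703125, -219.89349365234375), (29.9520263671875, 44.1948127746582), 17.328752517700195)
```

View pics/w5.png

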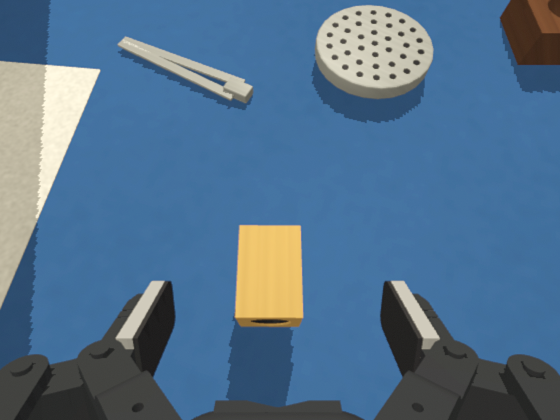

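The wrist view confirms it: the dark hole mouth shows at (269,321), on the -y end. The block centre is at (0.494, -0.220). I'm descending to the grasp.

carry_out(moves=[{"tx": -0.4, "ty": 0.8, "tz": -1.2, "wx": 0.007, "wy": 0.008, "wz": 0, "claw": -1}, {"tx": -0.3, "ty": 0.7, "tz": -1.1, "wx": 0, "wy": 0, "wz": 0, "claw": -1}, {"tx": -0.3, "ty": 0.5, "tz": -1, "wx": 0, "wy": 0, "wz": 0, "claw": -1}, {"tx": 0, "ty": 0, "tz": 0, "wx": 0, "wy": 0, "wz": 0, "claw": -1}, {"tx": 0, "ty": 0, "tz": 0, "wx": 0, "wy": 0, "wz": 0, "claw": -1}])

```text
clock: 12.72
tcp_pos: [0.4894, -0.2066, 0.0196]
orientation: [-0.31, 0.547, 0.744, 0.227]
wrist_force: [0.0, 1.1, -1.8]
finger_gap: 0.0853
grip_force: 0.0
```

```bash
sed -i 's/.495,-.218,.035/.494,-.2195,.035/' plan.py; python3 plan.py
```

```text
d [-0.21145377  0.67474981 -0.70710678] target [ 0.48998238 -0.20667975  0.02156497] standoff [ 0.51535683 -0.28764973  0.10641778]
rotvec to go [-0.00315827 -0.00257653  0.00065153] pos to go cm [ 2.59338561 -8.10645912  8.6860406 ] to target [ 0.05594035 -0.00946143  0.20075923] [-0.754  0.935  0.283  1.639  0.355  0.379]
```

carry_out(moves=[{"tx": 0.1, "ty": 0, "tz": 0.2, "wx": 0, "wy": 0, "wz": 0, "claw": -1}, {"tx": 0, "ty": 0, "tz": 0, "wx": 0, "wy": 0, "wz": 0, "claw": 0.2}, {"tx": 0, "ty": 0, "tz": 0, "wx": 0, "wy": 0, "wz": 0, "claw": 1}, {"tx": 0, "ty": 0, "tz": 0, "wx": 0, "wy": 0, "wz": 0, "claw": 1}, {"tx": 0, "ty": 0, "tz": 0, "wx": 0, "wy": 0, "wz": 0, "claw": 1}, {"tx": 0, "ty": 0, "tz": 0, "wx": 0, "wy": 0, "wz": 0, "claw": 1}], newtons=110)

```text
clock: 13.48
tcp_pos: [0.4905, -0.2068, 0.0218]
orientation: [-0.31, 0.547, 0.744, 0.227]
wrist_force: [-0.1, 0.4, 0.3]
finger_gap: 0.0286
grip_force: 108.4
```

carry_out(moves=[{"tx": 0, "ty": 0, "tz": 1, "wx": 0, "wy": 0, "wz": 0, "claw": 1}, {"tx": 0, "ty": 0, "tz": 2, "wx": 0, "wy": 0, "wz": 0, "claw": 1}, {"tx": 0, "ty": 0, "tz": 3, "wx": 0, "wy": 0, "wz": 0, "claw": 1}, {"tx": 0, "ty": 0, "tz": 3, "wx": 0, "wy": 0, "wz": 0, "claw": 1}, {"tx": 0, "ty": 0, "tz": 3, "wx": 0, "wy": 0, "wz": 0, "claw": 1}, {"tx": 0, "ty": 0, "tz": 0, "wx": 0, "wy": 0, "wz": 0, "claw": 1}])

```text
clock: 14.22
tcp_pos: [0.4913, -0.2073, 0.1444]
orientation: [-0.308, 0.547, 0.745, 0.227]
wrist_force: [0.1, 1.9, -5.4]
finger_gap: 0.0288
grip_force: 108.4
```

```bash
cat > blk.py <<'E'
from h import *
import sys
s=env.get_state();c=snap('wrist',sys.argv[1]);T=wristT(s,c);P=world(c,T)
Rt=R(s['orientation']);q=(P-s['tcp_pos'])@Rt  # tool coords
h=cv2.cvtColor(c['image'],cv2.COLOR_BGR2HSV)
m=(c['z_map']>.01)&(h[...,1]>110)&(h[...,0]<30)&(np.abs(q).max(-1)<.06)&(abs(q[...,1])<.014)
m=cv2.erode(m.astype(np.uint8),np.ones((3,3)))>0
# normals from plane fits over clusters
gx=np.gradient(P,axis=1);gy=np.gradient(P,axis=0);n=np.cross(cv2.blur(gx,(5,5)),cv2.blur(gy,(5,5)));n/=np.linalg.norm(n,axis=-1,keepdims=True)+1e-12
N=n[m];X=P[m];print('pts',m.sum(),'tcp',s['tcp_pos'],'jp',s['joint_pos'].round(3),'gap',s['finger_gap'],'tool z',Rt[:,2].round(3))
if m.sum()>50:
    _,lab,cen=cv2.kmeans(N.astype(np.float32),2,None,(3,30,1e-4),5,0)
    for k in range(2):
        p=X[lab[:,0]==k]
        if len(p)<30: continue
        w=np.ones(len(p),bool)
        for _ in range(4):
            mu=p[w].mean(0);v=np.linalg.svd(p[w]-mu,full_matrices=False)[2][2];r=np.abs((p-mu)@v);w=r<max(.001,2*np.median(r))
        print('plane',w.sum(),'mean',mu.round(4),'normal',v.round(4),'resid',r[w].mean().round(5),'in tool',(Rt.T@v).round(4),'min/max',p[w].min(0).round(3),p[w].max(0).round(3))
E
python3 blk.py w6.png
```

```text
pts 9225 tcp [ 0.49132913 -0.2072641   0.14435013] jp [-0.753  0.827  0.395  1.853  0.356  0.38 ] gap 0.028797816139395145 tool z [-0.21   0.674 -0.708]
plane 711 mean [ 0.4963 -0.2259  0.1723] normal [-0.0101 -0.0084  0.9999] resid 0.00044 in tool [ 0.7028 -0.0109 -0.7113] min/max [ 0.478 -0.245  0.171] [ 0.514 -0.203  0.173]
plane 7335 mean [ 0.4958 -0.2212  0.1724] normal [-0.0045  0.0039  1.    ] resid 0.00041 in tool [ 0.7099 -0.0019 -0.7043] min/max [ 0.476 -0.244  0.171] [ 0.514 -0.196  0.174]
```

The block is held and its top reads level. I'm rotating it 90° about (-0.954, -0.299, 0) while carrying it towards the plate.

carry_out(moves=[{"tx": 0.3, "ty": 1.5, "tz": 0.5, "wx": -0.12, "wy": -0.0376, "wz": 0, "claw": 1}, {"tx": 0.3, "ty": 1.5, "tz": 0.5, "wx": -0.12, "wy": -0.0376, "wz": 0, "claw": 1}, {"tx": 0.3, "ty": 1.5, "tz": 0.5, "wx": -0.12, "wy": -0.0376, "wz": 0, "claw": 1}, {"tx": 0.3, "ty": 1.5, "tz": 0.5, "wx": -0.12, "wy": -0.0376, "wz": 0, "claw": 1}, {"tx": 0.3, "ty": 1.5, "tz": 0.5, "wx": -0.12, "wy": -0.0376, "wz": 0, "claw": 1}, {"tx": 0.3, "ty": 1.5, "tz": 0.5, "wx": -0.12, "wy": -0.0376, "wz": 0, "claw": 1}, {"tx": 0.3, "ty": 1.5, "tz": 0.5, "wx": -0.12, "wy": -0.0376, "wz": 0, "claw": 1}, {"tx": 0.3, "ty": 1.5, "tz": 0.5, "wx": -0.12, "wy": -0.0376, "wz": 0, "claw": 1}])

```text
clock: 15.28
tcp_pos: [0.5132, -0.0857, 0.1805]
orientation: [0.088, 0.589, 0.801, -0.066]
wrist_force: [1.1, 1.1, -4.8]
finger_gap: 0.0287
grip_force: 108.7
```

```bash
cat > fin.py <<'E'
from h import *
from scipy.spatial.transform import Rotation as Ro
a=np.deg2rad(107.4);u=np.array([np.cos(a),np.sin(a),0]);Z=np.array([0,0,1.])
d0=np.sqrt(.5)*(u-Z);y=np.cross(-Z,u);R0=np.stack([np.cross(y,d0),y,d0],1)
Rf=Ro.from_rotvec(np.pi/2*np.cross(-u,Z)).as_matrix()@R0
s=env.get_state();t=np.array([.515,-.018,.2])+.019*Rf[:,2]
print(s['clock'],'rot to go',Ro.from_matrix(Rf@R(s['orientation']).T).as_rotvec().round(4),'pos cm',((t-s['tcp_pos'])*100).round(2),s['joint_pos'].round(3),s['finger_gap'])
E
python3 fin.py
```

```text
15.275 rot to go [-0.5397 -0.1702  0.0021] pos cm [0.58 5.48 0.61] [-0.209  0.158 -0.302  1.003 -0.192  1.049] 0.02872651710815244
```

carry_out(moves=[{"tx": 0.1, "ty": 1.1, "tz": 0.1, "wx": -0.12, "wy": -0.038, "wz": 0, "claw": 1}, {"tx": 0.1, "ty": 1.1, "tz": 0.1, "wx": -0.12, "wy": -0.038, "wz": 0, "claw": 1}, {"tx": 0.1, "ty": 1.1, "tz": 0.1, "wx": -0.12, "wy": -0.038, "wz": 0, "claw": 1}, {"tx": 0.1, "ty": 1.1, "tz": 0.1, "wx": -0.12, "wy": -0.038, "wz": 0, "claw": 1}, {"tx": 0, "ty": 0, "tz": 0, "wx": 0, "wy": 0, "wz": 0, "claw": 1}, {"tx": 0, "ty": 0, "tz": 0, "wx": 0, "wy": 0, "wz": 0, "claw": 1}])

```text
clock: 16.02
tcp_pos: [0.5177, -0.0424, 0.1844]
orientation: [0.283, 0.554, 0.754, -0.208]
wrist_force: [0.4, 1.6, -5.2]
finger_gap: 0.0286
grip_force: 108.9
```

```bash
python3 fin.py; python3 blk.py w7.png
```

```text
16.025 rot to go [-0.0635 -0.0202  0.0006] pos cm [0.13 1.16 0.22] [ 0.142  0.176 -0.449  0.807 -0.708  1.358] 0.02863210664967807
pts 9211 tcp [ 0.51771032 -0.04240731  0.18435327] jp [ 0.142  0.176 -0.449  0.807 -0.708  1.358] gap 0.02863210664967807 tool z [ 0.196 -0.629 -0.753]
plane 7403 mean [ 0.5093 -0.0155  0.2011] normal [-0.2995  0.9521  0.0626] resid 0.00041 in tool [ 0.7099 -0.0017 -0.7043] min/max [ 0.496 -0.021  0.178] [ 0.523 -0.009  0.222]
plane 690 mean [ 0.5093 -0.0161  0.2084] normal [-0.2993  0.9521  0.0627] resid 0.00042 in tool [ 0.7099 -0.0015 -0.7043] min/max [ 0.496 -0.022  0.179] [ 0.523 -0.01   0.222]
```

carry_out(moves=[{"tx": 0.1, "ty": 0.6, "tz": 0.1, "wx": -0.0317, "wy": -0.01, "wz": 0, "claw": 1}, {"tx": 0, "ty": 0.6, "tz": 0.1, "wx": -0.0317, "wy": -0.01, "wz": 0, "claw": 1}, {"tx": 0, "ty": 0, "tz": 0, "wx": 0, "wy": 0, "wz": 0, "claw": 1}, {"tx": 0, "ty": 0, "tz": 0, "wx": 0, "wy": 0, "wz": 0, "claw": 1}])

```text
clock: 16.58
tcp_pos: [0.5195, -0.0304, 0.1874]
orientation: [0.309, 0.547, 0.744, -0.226]
wrist_force: [-0.2, 1.6, -4.2]
finger_gap: 0.0289
grip_force: 108.8
```

```bash
python3 fin.py; python3 blk.py w8.png
python3 - <<'E'
from h import *
c=snap('scene','s2.png');t=snap('top','t2.png')
cv2.imwrite('pics/end.png',np.hstack([c['image'][120:320,120:420],t['image'][110:310,180:480]]))
P=world(t);m=(t['z_map']>.01)&(abs(P[...,0]-.522)<.04)&(abs(P[...,1]-.266)<.04)&(P[...,2]<.2)
print('flask top z',np.sort(P[m][:,2])[-5:])
E
```

```text
16.575 rot to go [0.001  0.0023 0.0006] pos cm [-0.05 -0.05 -0.09] [ 0.197  0.204 -0.442  0.817 -0.781  1.421] 0.02888328060768303
pts 9293 tcp [ 0.51947948 -0.03035403  0.1874495 ] jp [ 0.197  0.204 -0.442  0.817 -0.781  1.421] gap 0.02888328060768303 tool z [ 0.213 -0.676 -0.706]
plane 7553 mean [ 0.5108 -0.0024  0.2023] normal [-0.3002  0.9539 -0.0066] resid 0.00041 in tool [ 0.7106 -0.0017 -0.7036] min/max [ 0.498 -0.007  0.18 ] [0.524 0.003 0.223]
plane 593 mean [ 0.5099 -0.0027  0.2109] normal [ 0.2977 -0.9547  0.0023] resid 0.00044 in tool [-0.7076 -0.0009  0.7066] min/max [ 0.498 -0.007  0.18 ] [0.524 0.002 0.223]
flask top z [0.14235421 0.14244101 0.14263529 0.14291876 0.14323732]
```

View pics/end.png

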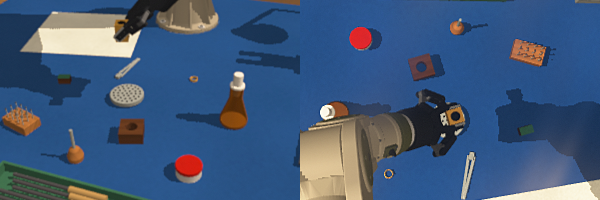

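The final views show the stopper seated in the upright flask at (236,85), the block's dark hole facing up at (456,116), and the other tools undisturbed. The block centre measures about (0.515, -0.017, 0.20), with its side face vertical to within 0.4°.

```bash
python3 -c "
from workcell import env
print(env.hand_in())"
```

```text
the job is handed in; nothing more can be done
None
```

The job is handed in: the stopper is fully home in the upright flask and released, and the brass block is held hole-up about 20 cm above the bench over the middle of the plate, 16.6 s in; no verdict came back.

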